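# Lay the standing book down and push it up to the tray

## Task

Tip the standing sage-green book over backwards so that it lies flat on the table with its front cover up, then gently push it along the table until its top edge is flush against the side of the wicker tray that faces the robot. Only push the book, never pick it up, and leave everything else where it stands.

Things in the scene. Friction and masses are not known exactly. Their poses are not given: they have to be found in the camera images.
- green_book: sage-green hardback with a cream disc with a leaf on its front cover; the front cover faces roughly the robot. 140 mm tall, 100 mm wide, 22 mm thick, 200 to 350 g; stands on end at the start. Origin: middle of the foot (bottom end). Axes: x from front cover to back cover, y across the width towards the spine, z from foot to head. When it lies on its back cover, x points down, z along the table
- green_book_foot_front (a point): middle of the green book's bottom edge on the front-cover side
- green_book_foot_back (a point): middle of the green book's bottom edge on the back-cover side (the edge it pivots on when it tips backwards)
- green_book_head_back (a point): middle of the green book's top edge on the back-cover side: 140 mm up from the foot while it stands, on the table once it lies on its back
- tray_front (a point): middle of the foot of the flat upright front face (towards the robot) of the wicker tray beyond the books. x points into the tray, y along the face, which reaches 270 mm to either side. The tray is 300 mm deep (x), 540 mm wide, 45 mm high plus a 6 mm braid, walls 12 mm, with two sage-green mugs, 75 mm high, in it; tray and mugs are fixed and do not give
- navy_book: navy-blue hardback with two brass bars on its cover, not to be touched. 140 mm tall, 100 mm wide, 22 mm thick, 200 to 350 g; stands on end at the start. Origin: middle of the foot (bottom end). Axes: x from front cover to back cover, y across the width towards the spine, z from foot to head
- vase: dark ribbed vase, 132 mm wide, 250 mm high, with a leafy branch up to 500 mm, at the left; origin under its middle
- candle_tall: white stone candle holder of three lobes, 104 mm wide, 360 mm high with its candle, at the right; origin under its middle
- candle_short: white stone candle holder of two lobes, 100 mm wide, 280 mm high with its candle, at the right; origin under its middle
- tealight: amber glass tealight cup, 56 mm wide, 50 mm high, standing between the two books; origin under its middle
- remote: black remote control lying flat at the left, 160 by 45 by 18 mm, long along its x; origin under its middle

How it is judged (in metres and radians):
On the way, in this order (a step that is already met when the one before it is completed fails the run):
1. the green book lies flat on the table on its back cover (angle between green_book's own x axis and vertical above 3.04 rad and height (world z) of green_book_head_back below 0.008 m and linear speed of green_book below 0.02 m/s and angular speed of green_book below 0.1 rad/s), for 0.2 s.
2. the green book's top edge is flush against the tray's front (angle between green_book's own x axis and vertical above 3.04 rad and height (world z) of green_book_head_back below 0.008 m and x of green_book_head_back in the frame of tray_front between -0.005 and 0.006 m and y of green_book_head_back in the frame of tray_front between -0.265 and 0.265 m and angle between the y axis of green_book and the y axis of tray_front, either way round below 0.07 rad), for 0.2 s.
At the end, for the whole second after the job is handed in: The green book lies at rest flat on the table, front cover up (within 0.1 rad), the middle of its top edge within 5 mm of the tray's front face and the edge parallel to that face within 0.07 rad (all of step 2 and linear speed of green_book below 0.02 m/s and angular speed of green_book below 0.1 rad/s); the robot touches nothing.
It fails at once if the fingers press the green book with more than 30 N (contact force between the fingers and green_book above 30 N).
It fails at once if the green book is lifted: both its bottom edges more than 10 mm off the table (height (world z) of each of green_book_foot_front, green_book_foot_back above 0.01 m).
It fails at once if another thing is moved by more than 15 mm or tipped by more than 0.3 rad (distance of any of navy_book, vase, candle_tall, candle_short, tealight, remote from where it was at the start of the episode above 0.015 m or angle between any of navy_book, vase, candle_tall, candle_short, tealight, remote's own z axis and vertical above 0.3 rad).
It also fails if it takes over 69 s, if anything falls off the work surface, if the arm or the gripper's body presses on something with over 40 N, if the wrist force passes 120 N, or if a joint passes its speed limit or range.

## Robot

A 6-joint arm with a two-finger parallel gripper is mounted at the origin on the work surface. World frame = base frame: x ahead of the robot, y to its left, z up, the work surface at z = 0. Lengths are in mm, angles in rad, forces in N, time in s.
With the tool pointing down it reaches from about 275 to 1000 mm from the base axis. Payload 8.4 kg.
Tool frame: the origin (TCP) lies on the mounting face of the last link; the fingertips stand 173 mm ahead of it and the grasp point (between the pads) lies 155 mm ahead of it; z points along the fingers, y is the line along which they close (so a half turn about z gives the same grasp; the last joint's range is limited). The gripper opens to 85 mm and grips with 20 to 120 N. Pads are 22 mm wide; open, the fingers measure 114 mm over their backs; the gripper's body (76 mm by 85 mm) begins 54 mm behind the grasp point. The pads swing forward as they close: fully open they stand 13 mm farther back than shut.
Start: joints at [-0.002, 0.353, 1.633, -0, 1.155, -0.002], TCP at [625.004, -0, 404.681] pointing down, gripper open.
Joint ranges: [-2.63, 2.63], [-0.92, 2.1], [0.06, 2.66], [-1.3, 4.44], [0, 2.69], [-3.02, 3.02]. Speed limits (rad/s): [2.22, 2.22, 2.79, 3.14, 3.14, 3.14].

## Interface

Orientations are given as [roll, pitch, yaw] about the fixed x, y, z axes, in that order (R = Rz(yaw) Ry(pitch) Rx(roll)).
In Python, from rig import r gives the robot as it stands.
- The arm moves only by the tool apply_moves, never from a script. Its argument "deltas" is a list of rows, each an object with "claw": the gripper command: -1 is fully open, 1 is shut, values between are in proportion; "delta_pos": the shift along the tool's x, y, z in cm, a list of three; "yaw": the turn about the tool's z in rad. In form: [{"claw": claw, "delta_pos": [tx, ty, tz], "yaw": yaw}, ...]. A call has 1 to 8 rows; each row shifts and turns the commanded pose from where the row before left it, along the tool's axes as they then stand; what a row does not reach is not made up. A row lasts 1/8 s, in which the tool goes at most 62.5 mm and 10.7 degrees, less where a joint would pass 70% of its speed; a pose out of reach is approached as far as the arm can. A call with a gripper value outside its range is refused whole. The fingers move at their own pace and stop on an object; "grip_force" is the grip in N (left out, the last holds). Time passes only in rows, so rows that do not move let the fingers close. It gives the time, the measured TCP pose, the force, the opening and the grip force at its end, in the units of the state.
- r.sense(): the state, without advancing time (a new reading comes with each control period).
- r.grab_frame(name): name is "scene" or "side" or "wrist"; returns a dict with "img" (420x560x3 uint8, blue, green, red), "z_map" (420x560 float32, mm along the optical axis (not along the pixel's ray), 0 where there is no reading), "fx", "fy", "cx", "cy" (pixels), "dist" ([k1, k2, p1, p2, k3] as OpenCV has them; the pictures are not rectified), "eye" and "rotation" of the camera in the world; the wrist camera has in their place "T_tool_cam" (4x4, takes a point from camera to tool coordinates, whose origin is the TCP and whose axes are the flange's). Camera axes: x right, y up, looking along -z (the intrinsics and any distortion apply to the point x, -y, -z); pixel columns grow to the right and rows downward; lengths in mm; the calibration is good to about 2 mm. A picture is of the moment at which its call begins: read the wrist's pose just before it.
- r.sign_off(): hands the job in; it is judged then, once.
The state is a dict: "clock": time; "qpos": joint angles; "qvel": joint speeds; "joint_efforts": joint torques, N m; "eef_pos": TCP position; "tcp_rot": TCP orientation; "contact_force": force on the tool from outside, world axes, zero at the start; "wrist_torque": the same for the moment, N m; "opening": opening from 0.0 (shut) to 1.0 (fully open); "grasp_force": force on a finger pad.
Only numpy, scipy, OpenCV 4.12 (cv2) and the standard library are available. Lean on these libraries where they do the work, as an engineer would, in place of code of your own. Each camera call takes 0.05 s, during which the arm holds its last target. There are 200 camera calls.

## Working session

There is one attempt and no reset: what is moved stays moved. The work goes in short steps, Python scripts to look and compute and a tool call to move; the robot and the scene stay as the last step left them, time stands still between calls to the robot, and variables do not carry over. Pictures are saved under pics/ and viewed, at most 10 in all, crops included, and the job is handed in when it is done.

Besides the shell and the picture viewer there is one more tool, called after "Call:" as name([rows], argument=value, ...), one row to a line, values as JSON. apply_moves: Moves the arm, as the interface text tells. Its arguments: {"type":"object","properties":{"deltas":{"type":"array"},"grip_force":{"type":"number"}},"required":["deltas"]}

```bash
mkdir -p pics; ls; cat > h.py <<'E'
import numpy as np, cv2
from rig import r
def world(f, mask=None):
    """world points (HxWx3) from the depth map"""
    H,W=f["z_map"].shape
    K=np.array([[f["fx"],0,f["cx"]],[0,f["fy"],f["cy"]],[0,0,1]],float)
    u,v=np.meshgrid(np.arange(W),np.arange(H))
    p=cv2.undistortPoints(np.stack([u,v],-1).reshape(-1,1,2).astype(np.float64),K,np.array(f["dist"],float)).reshape(H,W,2)
    z=f["z_map"].astype(float)
    c=np.stack([p[...,0]*z,-p[...,1]*z,-z],-1)
    P=c@np.array(f["rotation"]).T+np.array(f["eye"])
    P[z==0]=np.nan
    return P
E
python3 - <<'E'
from h import *
print(r.sense())
a=r.grab_frame("scene"); b=r.grab_frame("side")
for n,f in(("scene",a),("side",b)):
    cv2.imwrite(f"pics/{n}0.png",f["img"]); np.save(f"pics/{n}0.npy",f,allow_pickle=True)
    print(n,f["eye"],f["rotation"],f["fx"])
E
```

```text
pics
{'clock': 0.0, 'qpos': array([-2.38707822e-03,  3.53617141e-01,  1.63416746e+00,  1.16647430e-05,
        1.15517882e+00, -2.40505637e-03]), 'qvel': array([-0.00014893, -0.00183129, -0.0009857 , -0.00011609,  0.00099472,
        0.00112712]), 'joint_efforts': array([-2.03471049e-03, -6.05236173e+01, -3.42063046e+01, -2.62302356e-04,
        9.48130677e-03,  3.61521288e-06]), 'eef_pos': array([6.24750859e+02, 1.04789938e-02, 4.03966619e+02]), 'tcp_rot': array([-3.14022192e+00, -1.39619463e-05,  1.57080958e+00]), 'contact_force': array([-0.25531888,  0.20138389, -0.3831361 ]), 'wrist_torque': array([-0.01473944, -0.00832499, -0.06996773]), 'grasp_force': 0.0, 'opening': 0.9972183039979045}
scene [1361.64457167 -267.91142427 1167.83569842] [0.65671447 0.01401157 1.25644509] 416.3659898236794
side [ 307.32576794  936.5210561  1068.1744143 ] [ 0.79971401 -0.01533517 -2.85330008] 536.3120983590358
```

```bash
python3 - <<'E'
s=open('h.py').read()
s=s.replace("import numpy as np, cv2","import numpy as np, cv2\nfrom scipy.spatial.transform import Rotation").replace("np.array(f[\"rotation\"]).T","Rotation.from_euler('xyz',f[\"rotation\"]).as_matrix().T")
open('h.py','w').write(s)
E
python3 - <<'E'
from h import *
for n in("scene","side"):
    f=np.load(f"pics/{n}0.npy",allow_pickle=True).item(); P=world(f)
    print(n,[np.round(P[v,u]) for v,u in((100,100),(210,280),(350,280),(300,450))])
E
```

```text
scene [array([-785., -665., -275.]), array([541., -10.,  50.]), array([ 984., -156.,   13.]), array([ 1.002e+03,  3.890e+02, -1.000e+00])]
side [array([1734., -908., -318.]), array([ 599., -120.,    1.]), array([470., 317.,  -0.]), array([102.,  66.,   6.])]
```

View pics/scene0.png

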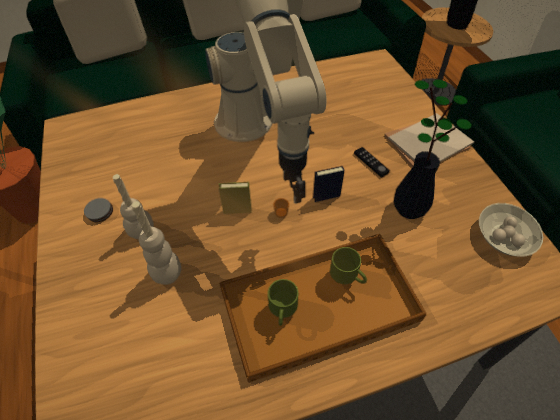

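View pics/side0.png

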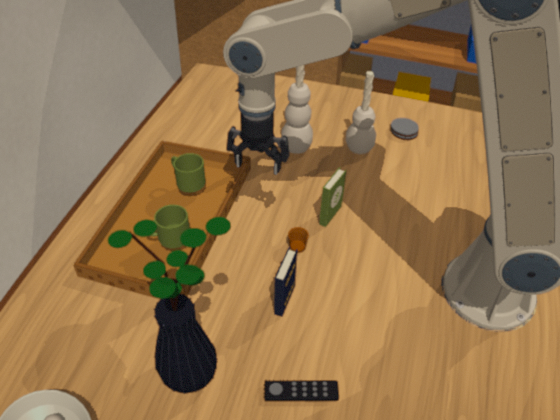

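```bash
python3 - <<'E'
from h import *
F={n:np.load(f"pics/{n}0.npy",allow_pickle=True).item() for n in("scene","side")}
Ps,Pd=world(F["scene"]),world(F["side"])
def rect(P,u0,u1,v0,v1): 
    m=np.zeros(P.shape[:2],bool); m[v0:v1,u0:u1]=1; return m
for n,P,b in(("scene",Ps,(215,258,175,222)),("side",Pd,(310,352,165,230))):
    m=rect(P,*b)&(P[...,2]>8); Q=P[m]; Q=Q[np.linalg.norm(Q[:,:2]-np.median(Q[:,:2],0),axis=1)<90]
    print(n,"green",len(Q),Q.min(0).round(),Q.max(0).round())
    top=Q[Q[:,2]>134]; print(' top',len(top),cv2.minAreaRect(top[:,:2].astype(np.float32)))
    body=Q[(Q[:,2]>15)&(Q[:,2]<128)]
    c=body[:,:2].mean(0); U,S,V=np.linalg.svd(body[:,:2]-c,full_matrices=False); print(' face c',c.round(1),'dir',V[0].round(3),'rms',(S/np.sqrt(len(body))).round(1), 'ext',(((body[:,:2]-c)@V[0]).min()).round(),(((body[:,:2]-c)@V[0]).max()).round())
    m=rect(P,*((285,350,160,205) if n=="scene" else (270,300,245,315)))&(P[...,2]>8)
    Q=P[m]; top=Q[(Q[:,2]>134)&(Q[:,2]<150)]; print(' navy top',cv2.minAreaRect(top[:,:2].astype(np.float32)))
# tray
for n,P in(("scene",Ps),("side",Pd)):
    x,y,z=P[...,0],P[...,1],P[...,2]
    m=(z>44)&(z<56)&(x>550)&(x<1150)&(abs(y)<450)
    if n=="scene": m&=rect(P,215,430,232,380)
    else: m&=rect(P,75,252,140,300)
    Q=P[m]; print(n,"tray rim",len(Q),cv2.minAreaRect(Q[:,:2].astype(np.float32)), Q.min(0).round(),Q.max(0).round())
    np.save(f"pics/rim_{n}.npy",Q)
x,y,z=[Pd[...,i] for i in range(3)]
m=rect(Pd,150,260,150,305)&(z>8)&(z<42)
Q=Pd[m]
for k in range(0,len(Q),max(1,len(Q)//15)): print(Q[k].round())
E
```

```text
scene green 862 [ 434. -193.    8.] [482. -76. 145.]
 top 184 ((458.8025817871094, -142.93585205078125), (95.82836151123047, 27.4471435546875), 75.02627563476562)
 face c [ 467.5 -145.3] dir [-0.245 -0.969] rms [28.4  2.5] ext -48.0 49.0
 navy top ((500.2253723144531, 177.4964141845703), (99.33811950683594, 28.25054359436035), 85.9464111328125)
side green 938 [ 433. -196.    8.] [481. -90. 145.]
 top 196 ((456.86956787109375, -143.14718627929688), (103.9019775390625, 24.49795150756836), 74.38829803466797)
 face c [ 454.5 -125.4] dir [0.367 0.93 ] rms [32.9  5.4] ext -71.0 38.0
 navy top ((499.1907043457031, 178.86595153808594), (102.99848175048828, 23.021827697753906), 87.44615173339844)
scene tray rim 2668 ((885.4845581054688, 2.40240478515625), (302.6166076660156, 542.588134765625), 0.8830267190933228) [ 733. -270.   44.] [1040.  275.   56.]
side tray rim 1809 ((884.695068359375, 1.10211181640625), (302.3428955078125, 543.0814819335938), 0.7189705967903137) [ 731. -272.   44.] [1039.  274.   56.]
[1030. -227.   39.]
[1026. -220.   17.]
[ 984. -205.   14.]
[ 789. -244.   11.]
[1011. -145.   12.]
[ 824. -181.    9.]
[ 943. -116.    9.]
[ 808. -132.   11.]
[ 737. -104.   39.]
[941. -50.  11.]
[846. -64.   9.]
[938.  -9.  10.]
[777. -25.  11.]
[876. 118.  12.]
[835. 148.  14.]
[816. 268.  10.]
```

```bash
python3 - <<'E'
from h import *
F={n:np.load(f"pics/{n}0.npy",allow_pickle=True).item() for n in("scene","side")}
P=world(F["scene"])
for n,b in dict(tall=(140,185,220,290),short=(118,152,195,240),teal=(270,292,198,220),vase=(390,440,150,220)).items():
    Q=P[b[2]:b[3],b[0]:b[1]].reshape(-1,3); Q=Q[(Q[:,2]>8)&(Q[:,2]<400)]; print(n,np.percentile(Q,[3,50,97],axis=0).round().tolist())
P=world(F["side"])
for n,b in dict(tall=(282,315,80,158),short=(345,378,100,155),teal=(286,309,227,252)).items():
    Q=P[b[2]:b[3],b[0]:b[1]].reshape(-1,3); Q=Q[(Q[:,2]>8)&(Q[:,2]<400)]; print(n,np.percentile(Q,[3,50,97],axis=0).round().tolist())
# tray front: rim inner/outer edge fits near the front
for n in("scene","side"):
    Q=np.load(f"pics/rim_{n}.npy"); Q=Q[Q[:,0]<760]
    ys=np.arange(-250,251,25); e=[(y,np.percentile(Q[abs(Q[:,1]-y)<12][:,0],5)) for y in ys if (abs(Q[:,1]-y)<12).sum()>3]
    print(n,np.polyfit(*np.array(e).T,1),len(e))
E
```

```text
tall [[615.0, -460.0, 34.0], [660.0, -417.0, 148.0], [683.0, -379.0, 279.0]]
short [[426.0, -518.0, 44.0], [474.0, -473.0, 151.0], [647.0, -411.0, 360.0]]
teal [[490.0, -25.0, 10.0], [510.0, 1.0, 37.0], [542.0, 23.0, 53.0]]
vase [[413.0, 376.0, 14.0], [669.0, 416.0, 136.0], [707.0, 591.0, 252.0]]
tall [[555.0, -427.0, 26.0], [620.0, -393.0, 143.0], [665.0, 8.0, 335.0]]
short [[393.0, -486.0, 18.0], [432.0, -454.0, 85.0], [474.0, -436.0, 171.0]]
teal [[490.0, -26.0, 11.0], [515.0, -1.0, 36.0], [539.0, 131.0, 137.0]]
scene [-1.16216576e-02  7.37762628e+02] 21
side [-1.08999996e-02  7.35077421e+02] 17
```

Call:
apply_moves([
  {"claw": -0.2, "delta_pos": [0, -3, 0], "yaw": -0.18},
  {"claw": -0.2, "delta_pos": [0, 0, 0], "yaw": -0.18},
])

```text
clock: 0.35
eef_pos: [593.4, -0.0, 404.1]
tcp_rot: [-3.14, -0.001, 1.937]
contact_force: [0.6, -0.6, -0.3]
opening: 0.609
grasp_force: 0.0
```

Call:
apply_moves([
  {"claw": -0.2, "delta_pos": [0, 0, 0], "yaw": -0.18},
  {"claw": -0.2, "delta_pos": [0, 0, 0], "yaw": -0.18},
  {"claw": -0.2, "delta_pos": [0, 0, 0], "yaw": -0.18},
  {"claw": -0.2, "delta_pos": [0, 0, 0], "yaw": -0.18},
  {"claw": -0.2, "delta_pos": [0, 0, 0], "yaw": -0.18},
  {"claw": -0.2, "delta_pos": [3.5, -3.5, 0], "yaw": -0.043},
  {"claw": -0.2, "delta_pos": [3.5, -3.5, 0], "yaw": 0},
  {"claw": -0.2, "delta_pos": [3.5, -3.5, 0], "yaw": 0},
])

```text
clock: 1.35
eef_pos: [463.5, -72.1, 404.3]
tcp_rot: [-3.141, -0.001, 2.874]
contact_force: [-0.4, -1.0, -0.2]
opening: 0.601
grasp_force: 0.0
```

Call:
apply_moves([
  {"claw": -0.2, "delta_pos": [3.0, -3.5, 0], "yaw": 0},
  {"claw": -0.2, "delta_pos": [3.0, -3.3, 0], "yaw": 0},
  {"claw": -0.2, "delta_pos": [0, 0, 0], "yaw": 0},
  {"claw": -0.2, "delta_pos": [0, 0, 0], "yaw": 0},
])

```text
clock: 1.85
eef_pos: [389.4, -121.3, 404.9]
tcp_rot: [3.141, 0.001, 2.873]
contact_force: [0.2, 0.5, 0.4]
opening: 0.601
grasp_force: 0.0
```

Call:
apply_moves([
  {"claw": -0.2, "delta_pos": [0, 0, 4], "yaw": 0},
  {"claw": -0.2, "delta_pos": [0, 0, 4], "yaw": 0},
  {"claw": -0.2, "delta_pos": [0, 0, 4], "yaw": 0},
  {"claw": -0.2, "delta_pos": [0, 0, 0.3], "yaw": 0},
  {"claw": -0.2, "delta_pos": [0, 0, 0], "yaw": 0},
])

```text
clock: 2.48
eef_pos: [390.0, -121.2, 282.3]
tcp_rot: [3.142, 0.0, 2.874]
contact_force: [0.5, 0.2, 0.5]
opening: 0.597
grasp_force: 0.0
```

```bash
python3 - <<'E'
from h import *
b=r.grab_frame("side"); cv2.imwrite("pics/side1.png",cv2.resize(b["img"][120:270,250:450],None,fx=3,fy=3))
print(r.sense()["eef_pos"])
E
```

```text
[ 390.12014583 -121.30915702  282.77321001]
```

View pics/side1.png

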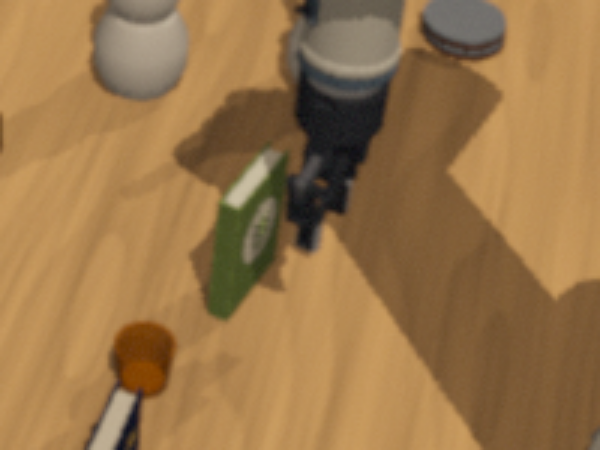

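Call:
apply_moves([
  {"claw": -0.2, "delta_pos": [-2, 0, 0], "yaw": 0},
  {"claw": -0.2, "delta_pos": [-1.8, 0, 0], "yaw": 0},
  {"claw": -0.2, "delta_pos": [-0.5, 0, 0], "yaw": 0},
  {"claw": -0.2, "delta_pos": [-0.5, 0, 0], "yaw": 0},
  {"claw": -0.2, "delta_pos": [-0.5, 0, 0], "yaw": 0},
  {"claw": -0.2, "delta_pos": [-0.5, 0, 0], "yaw": 0},
  {"claw": -0.2, "delta_pos": [-0.5, 0, 0], "yaw": 0},
])

```text
clock: 3.4
eef_pos: [450.0, -138.0, 281.6]
tcp_rot: [-3.142, -0.0, 2.874]
contact_force: [0.1, -0.2, -0.3]
opening: 0.597
grasp_force: 0.0
```

Call:
apply_moves([
  {"claw": -0.2, "delta_pos": [-0.5, 0, 0], "yaw": 0},
  {"claw": -0.2, "delta_pos": [-0.4, 0, 0], "yaw": 0},
  {"claw": -0.2, "delta_pos": [-0.3, 0, 0], "yaw": 0},
  {"claw": -0.2, "delta_pos": [0, 0, 0], "yaw": 0},
  {"claw": -0.2, "delta_pos": [0, 0, 0], "yaw": 0},
  {"claw": -0.2, "delta_pos": [0, 0, 0], "yaw": 0},
])

```text
clock: 4.15
eef_pos: [461.3, -141.1, 281.7]
tcp_rot: [-3.142, -0.0, 2.874]
contact_force: [-0.3, 0.3, -0.6]
opening: 0.599
grasp_force: 0.0
```

```bash
python3 - <<'E'
from h import *
b=r.grab_frame("side"); cv2.imwrite("pics/side2.png",cv2.resize(b["img"][120:270,250:450],None,fx=3,fy=3))
P=world(b); g=b["img"].astype(int); m=(g[...,1]>g[...,2]+15)&(g[...,1]>g[...,0]+10); m[:130]=0;m[260:]=0;m[:,:250]=0;m[:,400:]=0
Q=P[m]; print(len(Q),np.nanpercentile(Q,[3,50,97],axis=0).round())
E
```

```text
0 [nan nan nan]
  return np.nanmean(a, axis, out=out, keepdims=keepdims)
```

View pics/side2.png

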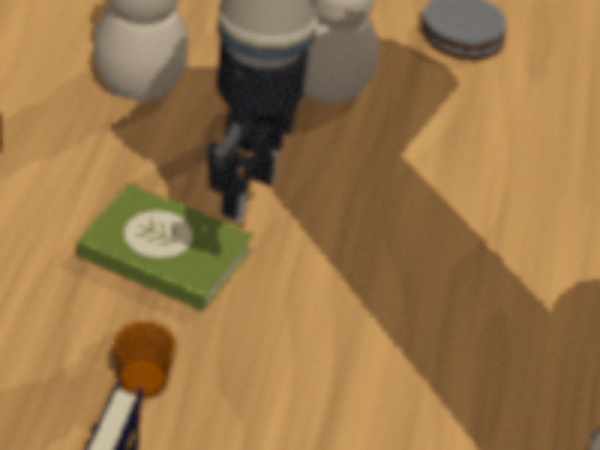

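The book lies on its back, cover up, with its foot (crop about 225,270) towards the robot. Backing off, then measuring its pose.

Call:
apply_moves([
  {"claw": -0.2, "delta_pos": [3, 0, 0], "yaw": 0},
  {"claw": -0.2, "delta_pos": [3, 0, 0], "yaw": 0},
  {"claw": -0.2, "delta_pos": [1, 0, 0], "yaw": 0},
  {"claw": -0.2, "delta_pos": [0, 0, 0], "yaw": 0},
])

```text
clock: 4.7
eef_pos: [394.1, -122.7, 282.0]
tcp_rot: [-3.142, 0.001, 2.874]
contact_force: [-0.1, 0.0, 0.2]
opening: 0.603
grasp_force: 0.0
```

```bash
cat >> h.py <<'E'
def book():
    """flat book's top-face rectangle from both views: points 16..30 mm high where the book can be"""
    for n in("scene","side"):
        P=world(r.grab_frame(n)); m=(P[...,2]>15)&(P[...,2]<30)&(P[...,0]>430)&(P[...,0]<728)&(P[...,1]<-70)&(P[...,1]>-270)
        m=cv2.morphologyEx(m.astype(np.uint8),cv2.MORPH_OPEN,np.ones((3,3)))>0
        Q=P[m][:,:2]; Q=Q[np.linalg.norm(Q-np.median(Q,0),axis=1)<95]
        R=cv2.minAreaRect(Q.astype(np.float32)); B=cv2.boxPoints(R); B=B[np.argsort(B[:,0])]
        f,h=B[:2].mean(0),B[2:].mean(0); print(n,len(Q),"size",np.round(R[1],1),"foot",f.round(1),"head",h.round(1),"yaw",np.arctan2(*(h-f)[::-1]).round(3), "z",np.nanmedian(P[m][:,2]).round(1))
E
python3 -c "
from h import *
book(); s=r.sense(); print(s['eef_pos'],s['tcp_rot'])"
```

```text
scene 972 size [ 97.4 145.9] foot [ 468. -148.] head [ 609.6 -183. ] yaw -0.242 z 23.0
side 1209 size [109.6 141.8] foot [ 469.4 -147.2] head [ 606.5 -183.2] yaw -0.257 z 21.2
[ 395.04840607 -122.97524615  282.05020011] [-3.14152369e+00  1.71364251e-03  2.87380445e+00]
```

Call:
apply_moves([
  {"claw": -0.2, "delta_pos": [0, -0.5, 3], "yaw": 0},
  {"claw": -0.2, "delta_pos": [0, 0, 3], "yaw": 0},
  {"claw": -0.2, "delta_pos": [0, 0, 2.8], "yaw": 0},
  {"claw": -0.2, "delta_pos": [0, 0, 0], "yaw": 0},
  {"claw": -0.2, "delta_pos": [0, 0, 0], "yaw": 0},
])

```text
clock: 5.42
eef_pos: [393.4, -127.7, 194.2]
tcp_rot: [-3.142, 0.001, 2.874]
contact_force: [0.8, 0.1, 0.2]
opening: 0.603
grasp_force: 0.0
```

```bash
python3 - <<'E'
from h import *
print(r.sense()["eef_pos"])
b=r.grab_frame("side"); P=world(b); c=r.sense()["eef_pos"]
cv2.imwrite("pics/side3.png",cv2.resize(b["img"][150:250,300:430],None,fx=5,fy=5))
D=np.stack([P[...,0]-c[0],P[...,1]-c[1]],-1); m=(np.hypot(D[...,0],D[...,1])<75)&(P[...,2]>4)
Q=P[m]; n=np.array([.968,-.25]); 
for lo in range(4,40,4):
    k=(Q[:,2]>=lo)&(Q[:,2]<lo+4); q=Q[k][:,:2]-c[:2]; print(lo,k.sum(), (q@n).round()[:8],(q@[.25,.968]).round()[:8])
E
```

```text
[ 393.37409575 -127.68105422  194.2140252 ]
4 15 [ 74.  65.   9.  38. -24. -32. -44.   0.] [ -7. -10. -44.   8. -33. -37. -44. -12.]
8 0 [] []
12 0 [] []
16 0 [] []
20 3 [-2.  4. -2.] [-28.  29.  30.]
24 5 [  6.  -8.  -7.  -8. -11.] [-32. -28.  28.  31.  30.]
28 14 [  1.  -1.   3.  -2.  -5.  -7. -10.  -6.] [-27. -30. -24. -28. -27. -29. -29. -24.]
32 10 [ -1.  -3.  -1.   2. -10.   4.   0.  -9.] [-28. -30. -22.  30.  25.  40.  34.  28.]
36 11 [ -5.  -8. -10.   6.   5.   2.  -7. -10.] [-24. -24. -28.  36.  37.  39.  32.  31.]
```

View pics/side3.png

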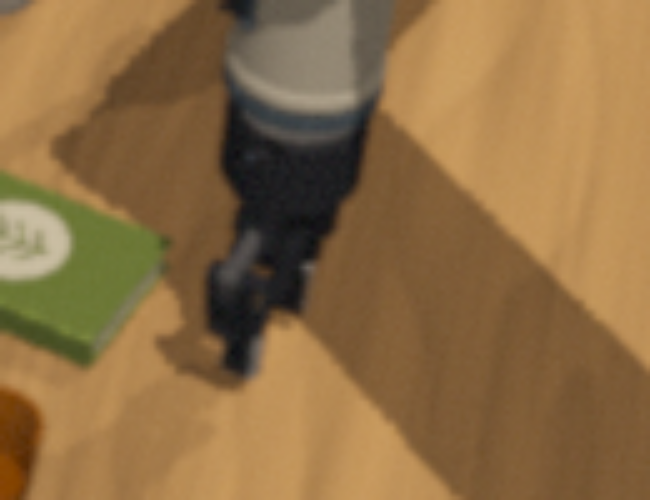

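Call:
apply_moves([
  {"claw": -0.2, "delta_pos": [0, 0, 1], "yaw": 0},
  {"claw": -0.2, "delta_pos": [0, 0, 0.4], "yaw": 0},
  {"claw": -0.2, "delta_pos": [-1.5, 0, 0], "yaw": 0},
  {"claw": -0.2, "delta_pos": [-2, 0, 0], "yaw": 0},
  {"claw": -0.2, "delta_pos": [-1.5, 0, 0], "yaw": 0},
  {"claw": -0.2, "delta_pos": [-0.5, 0, 0], "yaw": 0},
  {"claw": -0.2, "delta_pos": [-0.4, 0, 0], "yaw": 0},
  {"claw": -0.2, "delta_pos": [-0.4, 0, 0], "yaw": 0},
])

```text
clock: 6.48
eef_pos: [453.1, -144.0, 179.6]
tcp_rot: [3.142, -0.001, 2.874]
contact_force: [0.0, -1.2, 0.6]
opening: 0.596
grasp_force: 0.0
```

Call:
apply_moves([
  {"claw": -0.2, "delta_pos": [-0.4, 0, 0], "yaw": 0},
  {"claw": -0.2, "delta_pos": [-0.4, 0, 0], "yaw": 0},
  {"claw": -0.2, "delta_pos": [-0.4, 0, 0], "yaw": 0},
  {"claw": -0.2, "delta_pos": [-0.4, 0, 0], "yaw": 0},
])

```text
clock: 6.98
eef_pos: [468.5, -148.3, 179.5]
tcp_rot: [3.142, -0.001, 2.874]
contact_force: [-2.1, -0.2, 0.2]
opening: 0.598
grasp_force: 1.0
```

```bash
python3 -c "
from h import *
book(); s=r.sense(); print(s['eef_pos'],s['tcp_rot'],s['contact_force'])"
```

```text
scene 982 size [ 95.4 150.6] foot [ 472.5 -148.1] head [ 617.8 -187.7] yaw -0.266 z 23.1
side 988 size [105.  153.9] foot [ 467.3 -146.5] head [ 616.1 -186. ] yaw -0.26 z 21.4
[ 469.390153   -148.5239592   179.69807921] [-3.14154899e+00  1.08713304e-03  2.87380655e+00] [-0.50175347  0.66162849 -0.09085882]
```

Call:
apply_moves([
  {"claw": -0.2, "delta_pos": [-0.5, 0, 0], "yaw": -0.014},
  {"claw": -0.2, "delta_pos": [-0.5, 0, 0], "yaw": -0.014},
  {"claw": -0.2, "delta_pos": [-0.5, 0, 0], "yaw": -0.014},
  {"claw": -0.2, "delta_pos": [-0.5, 0, 0], "yaw": -0.014},
  {"claw": -0.2, "delta_pos": [-0.5, 0, 0], "yaw": -0.014},
  {"claw": -0.2, "delta_pos": [-0.5, 0, 0], "yaw": -0.014},
  {"claw": -0.2, "delta_pos": [-0.5, 0, 0], "yaw": -0.014},
  {"claw": -0.2, "delta_pos": [-0.5, 0, 0], "yaw": -0.014},
])

```text
clock: 8.07
eef_pos: [508.2, -157.1, 179.7]
tcp_rot: [-3.142, 0.0, 2.987]
contact_force: [-1.7, -0.1, 0.4]
opening: 0.601
grasp_force: 1.0
```

```bash
python3 -c "
from h import *
book(); s=r.sense(); print(s['eef_pos'],s['tcp_rot'],s['contact_force'])"
```

```text
scene 1037 size [ 96.9 149.3] foot [ 512.3 -155.6] head [ 659.8 -178.9] yaw -0.157 z 22.9
side 998 size [109.9 141.4] foot [ 519.4 -158.4] head [ 659.  -180.7] yaw -0.158 z 21.2
[ 508.65346057 -157.20748349  179.81059888] [-3.14143876e+00  1.40857070e-03  2.98638655e+00] [-0.0547119   0.17633026  0.12321485]
```

Call:
apply_moves([
  {"claw": -0.2, "delta_pos": [-0.5, 0, 0], "yaw": -0.014},
  {"claw": -0.2, "delta_pos": [-0.5, 0, 0], "yaw": -0.014},
  {"claw": -0.2, "delta_pos": [-0.5, 0, 0], "yaw": -0.014},
  {"claw": -0.2, "delta_pos": [-0.5, 0, 0], "yaw": -0.014},
  {"claw": -0.2, "delta_pos": [-0.5, 0, 0], "yaw": -0.014},
  {"claw": -0.2, "delta_pos": [-0.5, 0, 0], "yaw": -0.014},
  {"claw": -0.2, "delta_pos": [-0.5, 0, 0], "yaw": -0.014},
  {"claw": -0.2, "delta_pos": [-0.5, 0, 0], "yaw": -0.014},
])

```text
clock: 9.18
eef_pos: [547.9, -161.3, 179.7]
tcp_rot: [-3.142, 0.0, 3.099]
contact_force: [-1.0, -0.6, 0.4]
opening: 0.602
grasp_force: 1.1
```

Call:
apply_moves([
  {"claw": -0.2, "delta_pos": [-0.5, 0, 0], "yaw": -0.014},
  {"claw": -0.2, "delta_pos": [-0.5, 0, 0], "yaw": -0.014},
  {"claw": -0.2, "delta_pos": [-0.4, 0, 0], "yaw": -0.014},
  {"claw": -0.2, "delta_pos": [-0.3, 0, 0], "yaw": -0.014},
])

```text
clock: 9.68
eef_pos: [564.8, -161.8, 179.7]
tcp_rot: [-3.142, 0.0, -3.128]
contact_force: [-1.8, -0.6, 0.6]
opening: 0.6
grasp_force: 1.1
```

```bash
python3 -c "
from h import *
book(); s=r.sense(); print(s['eef_pos'],s['tcp_rot'],s['contact_force'])"
```

```text
scene 1120 size [150.  98.] foot [ 568.3 -159.9] head [ 718.3 -157.6] yaw 0.015 z 22.8
side 1054 size [109.9 155.7] foot [ 560.4 -158.2] head [ 716.1 -159.6] yaw -0.009 z 21.2
[ 565.05036801 -161.72902068  179.74981947] [-3.14144110e+00  8.43605500e-04 -3.12874636e+00] [-0.17001311 -0.07269832  0.1384008 ]
```

Call:
apply_moves([
  {"claw": -0.2, "delta_pos": [-0.3, 0, 0], "yaw": 0},
  {"claw": -0.2, "delta_pos": [-0.3, 0, 0], "yaw": 0},
  {"claw": -0.2, "delta_pos": [-0.3, 0, 0], "yaw": 0},
  {"claw": -0.2, "delta_pos": [-0.3, 0, 0], "yaw": 0},
  {"claw": -0.2, "delta_pos": [-0.2, 0, 0], "yaw": 0},
  {"claw": -0.2, "delta_pos": [-0.1, 0, 0], "yaw": 0},
])

```text
clock: 10.52
eef_pos: [579.6, -161.5, 179.6]
tcp_rot: [3.142, -0.0, -3.129]
contact_force: [-4.3, -0.2, 2.8]
opening: 0.6
grasp_force: 2.0
```

Call:
apply_moves([
  {"claw": -0.2, "delta_pos": [-0.1, 0, 0], "yaw": 0},
  {"claw": -0.2, "delta_pos": [-0.1, 0, 0], "yaw": 0},
])

```text
clock: 10.78
eef_pos: [581.5, -161.5, 179.7]
tcp_rot: [-3.142, -0.0, -3.129]
contact_force: [-2.9, 0.2, 2.8]
opening: 0.602
grasp_force: 1.7
```

```bash
python3 - <<'E'
from h import *
f=r.grab_frame("side"); cv2.imwrite("pics/side4.png",cv2.resize(f["img"][130:230,200:340],None,fx=5,fy=5))
book(); s=r.sense(); print(s['eef_pos'],s['tcp_rot'],s['contact_force'])
E
```

```text
scene 1047 size [137.1  97. ] foot [ 588.1 -159.6] head [ 725.2 -157.8] yaw 0.013 z 23.0
side 1029 size [155.7 107.3] foot [ 573.  -161.5] head [ 728.6 -158.6] yaw 0.018 z 21.1
[ 581.7440152  -161.53718397  179.69771273] [-3.14150139e+00  5.31295679e-04 -3.12939428e+00] [-2.8723178   0.11722036  1.17065921]
```

View pics/side4.png

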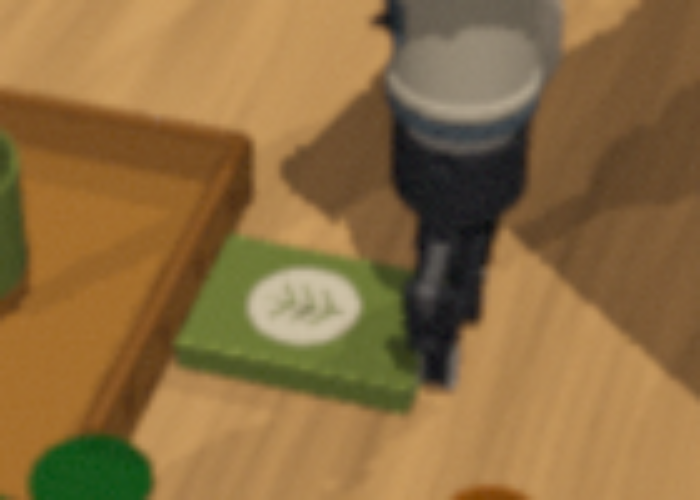

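The book is parallel to the tray with its top edge (crop 205,300) near the wall. I'll keep going in 1 mm steps until the force rises.

Call:
apply_moves([
  {"claw": -0.2, "delta_pos": [-0.1, 0, 0], "yaw": 0},
  {"claw": -0.2, "delta_pos": [-0.1, 0, 0], "yaw": 0},
])

```text
clock: 11.18
eef_pos: [583.5, -161.5, 179.7]
tcp_rot: [3.142, -0.0, -3.129]
contact_force: [-2.4, 0.6, 2.2]
opening: 0.6
grasp_force: 1.6
```

Call:
apply_moves([
  {"claw": -0.2, "delta_pos": [-0.1, 0, 0], "yaw": 0},
])

```text
clock: 11.3
eef_pos: [584.6, -161.5, 179.7]
tcp_rot: [-3.142, 0.0, -3.129]
contact_force: [-3.7, -0.6, 3.0]
opening: 0.602
grasp_force: 1.7
```

Call:
apply_moves([
  {"claw": -0.2, "delta_pos": [-0.1, 0, 0], "yaw": 0},
])

```text
clock: 11.42
eef_pos: [585.6, -161.5, 179.7]
tcp_rot: [-3.142, 0.0, -3.129]
contact_force: [-3.4, 0.3, 2.2]
opening: 0.601
grasp_force: 1.7
```

Call:
apply_moves([
  {"claw": -0.2, "delta_pos": [-0.05, 0, 0], "yaw": 0},
])

```text
clock: 11.55
eef_pos: [586.1, -161.5, 179.7]
tcp_rot: [-3.142, 0.0, -3.129]
contact_force: [-3.6, 0.3, 2.8]
opening: 0.602
grasp_force: 1.7
```

Call:
apply_moves([
  {"claw": -0.2, "delta_pos": [-0.05, 0, 0], "yaw": 0},
])

```text
clock: 11.68
eef_pos: [586.4, -161.4, 179.6]
tcp_rot: [3.142, -0.0, -3.129]
contact_force: [-4.2, 0.1, 3.9]
opening: 0.602
grasp_force: 2.4
```

Call:
apply_moves([
  {"claw": -0.2, "delta_pos": [-0.05, 0, 0], "yaw": 0},
])

```text
clock: 11.8
eef_pos: [586.6, -161.5, 179.7]
tcp_rot: [3.141, -0.001, -3.129]
contact_force: [-6.9, 0.1, 6.1]
opening: 0.599
grasp_force: 3.5
```

Call:
apply_moves([
  {"claw": -0.2, "delta_pos": [-0.05, 0, 0], "yaw": 0},
])

```text
clock: 11.92
eef_pos: [586.8, -161.5, 179.6]
tcp_rot: [3.141, -0.002, -3.129]
contact_force: [-8.9, -1.1, 7.6]
opening: 0.604
grasp_force: 4.4
```

```bash
python3 - <<'E'
from h import *
f=r.grab_frame("side"); P=world(f); cv2.imwrite("pics/side5.png",cv2.resize(f["img"][150:215,215:315],None,fx=7,fy=7,interpolation=cv2.INTER_CUBIC))
g=r.grab_frame("scene"); Pg=world(g)
for n,A in(("side",P),("scene",Pg)):
    for y in(-195,-175,-160,-145,-125):
        k=(abs(A[...,1]-y)<7)&(A[...,0]>690)&(A[...,0]<760)&(A[...,2]<60); q=A[k]; q=q[np.argsort(q[:,0])]
        print(n,y,[tuple(int(v) for v in p[[0,2]]) for p in q[::max(1,len(q)//16)]])
s=r.sense(); print(s['eef_pos'],s['tcp_rot'],s['contact_force'])
E
```

```text
side -195 [(690, 20), (693, 16), (696, 19), (700, 17), (705, 22), (707, 21), (709, 18), (712, 18), (717, 23), (723, 22), (727, 20), (730, 21), (734, 20), (736, 28), (737, 46), (738, 29), (739, 54), (742, 51), (745, 48)]
side -175 [(690, 25), (695, 21), (698, 21), (704, 19), (708, 18), (712, 18), (715, 20), (717, 19), (721, 20), (724, 23), (727, 19), (733, 21), (735, 30), (737, 23), (738, 45), (738, 26), (740, 47), (744, 51)]
side -160 [(691, 22), (694, 21), (700, 20), (703, 22), (708, 19), (711, 24), (716, 18), (719, 17), (722, 24), (728, 23), (731, 22), (735, 34), (736, 31), (736, 37), (738, 44), (739, 48), (743, 49)]
side -145 [(690, 21), (693, 20), (695, 21), (699, 18), (702, 19), (704, 22), (707, 16), (711, 24), (714, 23), (719, 20), (723, 24), (727, 22), (731, 22), (736, 20), (736, 44), (737, 45), (738, 45), (741, 48), (748, 46)]
side -125 [(690, 18), (695, 15), (697, 16), (700, 19), (703, 19), (707, 19), (709, 24), (713, 20), (720, 19), (722, 26), (726, 22), (733, 23), (736, 31), (736, 19), (737, 40), (738, 43), (740, 42), (741, 51), (745, 49)]
scene -195 [(690, 22), (695, 22),
[... 454 characters left out ...]
13, 19), (717, 24), (721, 24), (744, 50), (747, 50), (748, 27), (749, 52), (750, 16), (750, 19), (751, 8), (753, 17), (758, 9)]
scene -145 [(690, 22), (694, 21), (697, 21), (701, 22), (706, 23), (710, 27), (715, 23), (718, 25), (723, 25), (742, 52), (745, 50), (747, 45), (748, 45), (748, 50), (748, 37), (749, 13), (749, 12), (751, 10), (756, 9)]
scene -125 [(690, 25), (694, 21), (696, 21), (701, 23), (707, 24), (711, 23), (715, 23), (719, 24), (737, 48), (742, 52), (745, 52), (746, 25), (747, 33), (748, 31), (748, 41), (750, 12), (750, 28), (752, 11), (757, 12)]
[ 586.7661829  -161.46664025  179.63632413] [ 3.14131122e+00 -2.25073503e-03 -3.12929655e+00] [-8.00440532 -0.78088981  6.05304342]
```

View pics/side5.png

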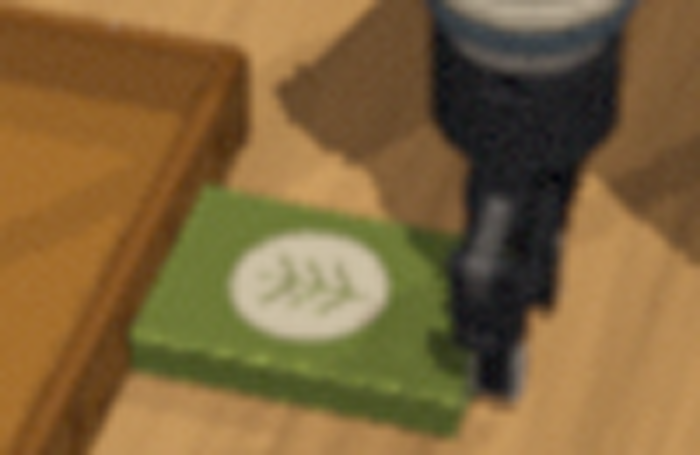

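The top edge (crop 135–210, 190–340) sits against the wall. The force rises while the tool no longer advances, so it is flush. Retreating.

Call:
apply_moves([
  {"claw": -0.2, "delta_pos": [0.2, 0, 0], "yaw": 0},
  {"claw": -0.2, "delta_pos": [1, 0, 0], "yaw": 0},
  {"claw": -0.2, "delta_pos": [3, 0, 0], "yaw": 0},
  {"claw": -0.2, "delta_pos": [3, 0, 0], "yaw": 0},
  {"claw": -0.2, "delta_pos": [0, 0, -5], "yaw": 0},
  {"claw": -0.2, "delta_pos": [0, 0, -5], "yaw": 0},
  {"claw": -0.2, "delta_pos": [0, 0, 0], "yaw": 0},
  {"claw": -0.2, "delta_pos": [0, 0, 0], "yaw": 0},
])

```text
clock: 13.02
eef_pos: [515.2, -162.2, 279.4]
tcp_rot: [-3.141, 0.0, -3.129]
contact_force: [-0.1, 0.8, 0.1]
opening: 0.599
grasp_force: 0.0
```

```bash
python3 - <<'E'
from h import *
book()
f=r.grab_frame("side"); P=world(f)
for y in(-190,-160,-130):
    q=P[(abs(P[...,1]-y)<7)&(P[...,0]>560)&(P[...,0]<760)&(P[...,2]<60)]; q=q[np.argsort(q[:,0])]
    b=q[(q[:,2]>12)&(q[:,2]<26)]; w=q[(q[:,2]>28)&(q[:,0]>720)]; g=q[(q[:,2]<8)&(q[:,0]>700)]
    print(y,"book x",b[:,0].min().round(1),b[:,0].max().round(1),"wall from",w[:,0].min().round(1),"table seen between",len(g))
s=r.sense(); print(s['clock'],s['eef_pos'],s['contact_force'])
E
```

```text
scene 1006 size [129.1  97.2] foot [ 595.1 -159.7] head [ 724.2 -158. ] yaw 0.013 z 22.7
side 1086 size [131.5 110.2] foot [ 596.5 -160.1] head [ 727.9 -159.2] yaw 0.006 z 21.0
-190 book x 597.6 737.6 wall from 736.8 table seen between 0
-160 book x 596.9 738.4 wall from 735.0 table seen between 0
-130 book x 597.2 738.1 wall from 735.4 table seen between 0
13.175 [ 514.95332288 -162.12194641  278.29908442] [0.27813288 0.82806118 0.55651187]
```

```bash
python3 -c "
from rig import r
print(r.sign_off())"
```

```text
the job is handed in; nothing more can be done
None
```

The green book lies flat on its back cover with its top edge flush against the tray's front and parallel to it within about 0.01 rad; nothing else was touched, and I handed the job in at about 13 s, though the hand-in returned no verdict.

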